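# Lay a spindle in its vee cradle and hold the cradle home in the datum corner

### The arm

A 7-joint arm with a two-finger parallel gripper is mounted at the origin on the work surface; the furniture and walls round the work are solid. World frame = base frame: x ahead of the robot, y to its left, z up, the work surface at z = 0. Lengths are in m, angles in rad, forces in N, time in s.
With the tool pointing down it reaches from about 0.4 to 0.75 m from the base axis. Payload 19.5 kg.
Tool frame: the origin (TCP) lies at the very end of the fingers, on their centre line; the grasp point (between the pads) lies 19 mm behind it; z points along the fingers, y is the line along which they close (so a half turn about z gives the same grasp; the last joint's range is limited). The gripper opens to 85 mm and grips with 20 to 120 N. Pads are 22 mm wide; open, the fingers measure 114 mm over their backs; the gripper's body (76 mm by 85 mm) begins 54 mm behind the grasp point. The pads swing forward as they close: fully open they stand 13 mm farther back than shut.
Start: joints at [-0.042, 0.707, -0.028, 1.485, 0.022, 0.951, -0.075], TCP at [0.575, 0, 0.231] pointing down, gripper open.
Joint ranges: [-2.71, 2.71], [-0.32, 2.16], [-1.57, 1.52], [0, 2.45], [-1.46, 4.6], [0, 2.02], [-2.83, 2.83]. Speed limits (rad/s): [1.89, 1.89, 2.57, 2.57, 3.01, 3.01, 3.01].

### API

Orientations are given as a unit quaternion [x, y, z, w].
In Python, from plant import manip gives the robot as it stands.
- The arm moves only by the tool jog_arm, never from a script. Its argument "targets" is a list that holds one entry, the list of rows, each a list of 5 numbers: the shift along the tool's x, y, z in units of 25 mm (1.0 is 25 mm), then the turn about the tool's z in degrees, then the finger opening in mm, from 0 to 85.4. A call has 1 to 12 rows; each row is the pose to reach, as a shift and turn from the pose commanded when the call began, along the tool's axes at that moment; what a row does not reach only later rows make up. A row lasts 1/12 s, in which the tool goes at most 41.7 mm and 7.16 degrees, less where a joint would pass 70% of its speed; a pose out of reach is approached as far as the arm can. A call with a gripper value outside its range is refused whole. The fingers move at their own pace and stop on an object; "newtons" is the grip in N (left out, the last holds). Time passes only in rows, so rows that repeat a pose let the fingers close. It gives the time, the measured TCP pose, the force, the opening and the grip force at its end, in the units of the state.
- manip.state(): the state, without advancing time (a new reading comes with each control period).
- manip.snapshot(name): name is "scene" or "side" or "wrist"; returns a dict with "pixels" (480x640x3 uint8, red, green, blue), "range_z" (480x640 float32, m along the optical axis (not along the pixel's ray), 0 where there is no reading), "K" (3x3 intrinsics, pixels), "position" and "orientation" of the camera in the world; the wrist camera has in their place "tool_from_camera" (4x4, takes a point from camera to tool coordinates, whose origin is the TCP and whose axes are the flange's). Camera axes: x right, y up, looking along -z (the intrinsics and any distortion apply to the point x, -y, -z); pixel columns grow to the right and rows downward; lengths in m; the calibration is good to about 2 mm. A picture is of the moment at which its call begins: read the wrist's pose just before it.
- manip.sign_off(): hands the job in; it is judged then, once.
Trained networks look in the newest picture that a camera, given by its name, has taken for a name from the list of things; names that differ only in an ending like _2 or _b are one class to them, and where a whole thing is asked for, a point or a joint stands for the part that bears it (a point fixed in the world has none). Each returns a list of dicts, best first, with "score" (0 to 1); they miss things now and then, are a little off and sometimes report something else, mostly with a low value. They report only what shows in the picture. A call takes as long as a camera call. They do not tell look-alikes from the thing itself.
- manip.search_frame(camera, query): "extent" ([left, top, right, bottom] as shares, 0 to 1, of the picture: columns of its width, rows of its height, round what is visible of it).
The state is a dict: "t": time; "qpos": joint angles; "joint_vel": joint speeds; "joint_torque": joint torques, N m; "position": TCP position; "tool_rot": TCP orientation; "ft_force": force on the tool from outside, world axes, zero at the start; "ft_torque": the same for the moment, N m; "grip_width": finger opening in m; "gripper_force": force on a finger pad.
Only numpy, scipy, OpenCV 4.12 (cv2) and the standard library are available. Lean on these libraries where they do the work, as an engineer would, in place of code of your own. Each camera call takes 0.05 s, during which the arm holds its last target. There are 200 camera calls.

### The job

Set the turned spindle up for measuring: take it from where it stands on end and lay it on its side in the two vees of the cradle, lowering it by hand rather than letting it fall, and let go of it. Then bring the loaded cradle into the corner of the two low fences, its long side square against the long fence and its end against the short one, and press it so that it bears on both fences at once. Finish while still holding the cradle pressed there, flat on the plate, touching the cradle and not the spindle; leave the other things on the plate where they are.

Things in the scene. Friction and masses are not known exactly. Their poses are not given: they have to be found in the camera images.
- spindle: Turned steel spindle, 0.35 kg, standing on end at the start: a plain round journal 32 mm in diameter and 104 mm long, then a stub 20 mm in diameter and 18 mm long at the top (122 mm in all). Origin: centre of the journal's end face, on the plate at the start; z runs along its axis towards the stub.
- spindle_mid (a point): Point on the spindle's axis in the middle of the journal, 52 mm from the origin along z (its axes are those of the spindle).
- cradle: Loose aluminium cradle, 0.6 kg. Base block 56 (x) by 100 (y) by 36 mm high; on each end (y 32 to 50 mm either way) a 24 mm high saddle of full width with an open 90 degree vee running along y, its bottom at z = 40 mm, 40 mm wide at the top, z = 60 mm. Between the saddles a 64 mm long gap down to z = 36 mm gives room for fingers. Same either way round. Origin: centre of the underside.
- cradle_seat (a point): Where spindle_mid belongs: over the cradle's middle, 62.6 mm above its underside; a spindle lying right has its axis along the cradle's y (stub either way), the journal in both vees. Axes as the cradle's. Below it the base's plain long sides (56 mm apart) can be gripped from above, beside the spindle and higher than the fences.
- datum_corner: The corner of the fences, fixed. Origin: on the plate at the inner corner where the two fence faces meet. The cradle belongs on the -x, -y side of it: pressed home, the cradle's centre is at x = -28 mm, y = -50 mm in this frame with its long axis along y.
- long_fence: Fixed ground steel bar 25 mm wide, 14 mm high. Same origin and axes as datum_corner: its contact face is the plane x = 0, from y = -6 mm to y = -156 mm, the bar lying on the +x side.
- short_fence: Fixed ground steel bar 25 mm wide, 14 mm high. Same origin and axes as datum_corner: its contact face is the plane y = 0, from x = -6 mm to x = -70 mm, the bar lying on the +y side.
- sleeve: Bystander: small flanged steel sleeve, 38 mm in diameter, 37 mm high, standing on the plate. Origin: centre of the underside. To the right of it stands the fixed measuring arm of the place (its head overhangs the plate there from about 0.34 m up): keep the robot clear of it.
- setup_block: Bystander: steel set-up block with holes, 25 x 75 x 50 mm. Origin: centre of the underside.
- mic: Bystander: micrometer lying on the plate, 43 x 127 x 16 mm. Origin: centre of the underside.
Things that resemble listed ones, but are neither listed nor needed, are in the scene too. What is shaped like the spindle but black, brown or yellow is not meant.

How it is judged:
By the outcome, as a careful person would: the job done as asked, in the order asked, and still so for the second after the job is handed in, while the arm keeps its last pose, push and grip.
It also fails if it takes over 72 s, if anything falls off the work surface, if the arm or the gripper's body presses on something with over 40 N, if the wrist force passes 120 N, or if a joint passes its speed limit or range.

## Working session

There is one attempt and no reset: what is moved stays moved. The work goes in short steps, Python scripts to look and compute and a tool call to move; the robot and the scene stay as the last step left them, time stands still between calls to the robot, and variables do not carry over. Pictures are saved under pics/ and viewed, at most 10 in all, crops included, and the job is handed in when it is done.

Besides the shell and the picture viewer there is one more tool, called after "Emit:" by a JSON object that holds its "name" and its "arguments", one argument or row to a line. jog_arm: Moves the arm, as the interface text tells. Its arguments: {"type":"object","properties":{"targets":{"type":"array","items":{"type":"array","items":{"type":"array","items":{"type":"number"}}}},"newtons":{"type":"number"}},"required":["targets"]}

```bash
ls; mkdir -p pics
cat > h.py <<'E'
import numpy as np, cv2
from scipy.spatial.transform import Rotation as R
from plant import manip
def snap(name):
    st=manip.state(); s=manip.snapshot(name)
    if 'position' in s:
        T=np.eye(4); T[:3,:3]=R.from_quat(s['orientation']).as_matrix() if np.size(s['orientation'])==4 else s['orientation']; T[:3,3]=s['position']
    else:
        W=np.eye(4); W[:3,:3]=R.from_quat(st['tool_rot']).as_matrix(); W[:3,3]=st['position']; T=W@s['tool_from_camera']
    s['T']=T; return s
def cloud(s):
    K=s['K']; z=s['range_z']; v,u=np.mgrid[:480,:640]
    P=np.stack([(u-K[0,2])/K[0,0]*z,-(v-K[1,2])/K[1,1]*z,-z],-1)
    W=P@s['T'][:3,:3].T+s['T'][:3,3]; W[z==0]=np.nan; return W
def save(s,n): cv2.imwrite('pics/'+n,s['pixels'][:,:,::-1])
E
python3 - <<'E'
from h import *
print(manip.state())
for n in ['scene','side','wrist']:
    s=snap(n); save(s,n+'0.png'); np.savez('pics/'+n+'0.npz',W=cloud(s),T=s['T'],K=s['K'],px=s['pixels'])
    print(n,[k for k in s],s['K'].tolist() ,s['T'].round(3).tolist())
    W=cloud(s)
    for q in ['spindle','cradle','long_fence','short_fence','sleeve','setup_block','mic']:
        for d in manip.search_frame(n,q)[:4]:
            e=np.array(d['extent'])*[640,480,640,480]; c=((e[:2]+e[2:])/2).astype(int)
            print(q,round(d['score'],2),e.round(),W[c[1],c[0]].round(3))
E
```

```text
pics
{'t': 0.0, 'qpos': array([-0.0417031 ,  0.70709175, -0.02763523,  1.48498741,  0.02200976,
        0.9508721 , -0.07550585]), 'joint_vel': array([-1.38362734e-03,  4.12810865e-06,  1.82602806e-03,  6.49922817e-05,
        1.11309814e-03, -1.06718043e-03, -2.80259783e-05]), 'joint_torque': array([-3.35119905e-03, -8.83210659e+01,  1.23306759e+00, -2.36173260e+01,
        1.66974653e-02,  6.38553465e-03, -2.14882397e-05]), 'position': array([5.74749044e-01, 8.05701804e-06, 2.30836481e-01]), 'tool_rot': array([ 7.07100782e-01,  7.07112583e-01, -3.83353963e-04, -3.63037382e-04]), 'ft_force': array([-0.63555043, -0.26572287,  0.42899133]), 'ft_torque': array([-0.0266724 , -0.00469281,  0.04367029]), 'gripper_force': 0.0, 'grip_width': 0.08527515872689498}
scene ['pixels', 'range_z', 'K', 'position', 'orientation', 'T'] [[534.5303061625569, 0.0, 321.386208777029], [0.0, 534.5303061625569, 237.25540853701577], [0.0, 0.0, 1.0]] [[0.894, 0.301, -0.333, 0.193], [-0.449, 0.596, -0.666, -0.599], [-0.002, 0.745, 0.668, 0.693], [0.0, 0.0, 0.0, 1.0]]
spindle 0.96 [321. 325. 343. 384.] [ 0.399 
[... 1530 characters left out ...]
044], [0.0, 0.0, 1.0]] [[1.0, 0.0, -0.002, 0.575], [0.0, 0.956, 0.293, 0.074], [0.002, -0.293, 0.956, 0.374], [0.0, 0.0, 0.0, 1.0]]
spindle 0.91 [133. 294. 192. 352.] [ 0.421 -0.112  0.063]
spindle 0.79 [ 41. 316. 129. 368.] [ 0.336 -0.138  0.06 ]
spindle 0.73 [261. 308. 294. 401.] [ 0.537 -0.131  0.089]
spindle 0.64 [123. 434. 132. 447.] [ 0.401 -0.2    0.12 ]
cradle 0.9 [136.   0. 201.  30.] [0.442 0.169 0.014]
long_fence 0.63 [312. 122. 364. 263.] [0.596 0.009 0.014]
short_fence 0.98 [266.  74. 335. 114.] [0.559 0.104 0.013]
sleeve 0.73 [321. 358. 350. 398.] [ 0.595 -0.201  0.036]
setup_block 0.45 [360.   0. 382.  10.] [0.624 0.179 0.007]
mic 0.92 [421.  36. 472. 176.] [0.7   0.093 0.011]
```

Run:
```python
import cv2
a=cv2.imread('pics/scene0.png')[150:400,190:510]; cv2.imwrite('pics/a.png',cv2.resize(a,(768,600),interpolation=cv2.INTER_CUBIC))
b=cv2.imread('pics/side0.png')[180:380,200:420]; cv2.imwrite('pics/b.png',cv2.resize(b,(660,600),interpolation=cv2.INTER_CUBIC))
```

```text
(no output)
```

View pics/a.png

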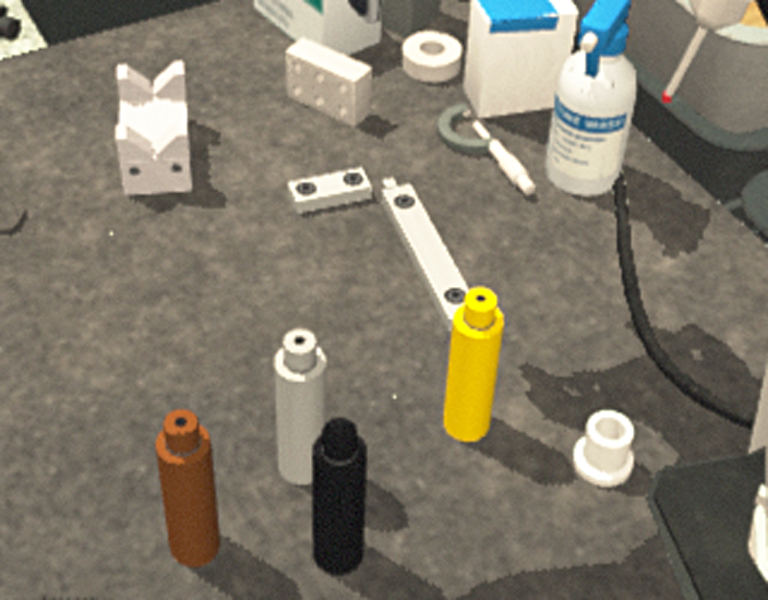

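View pics/b.png

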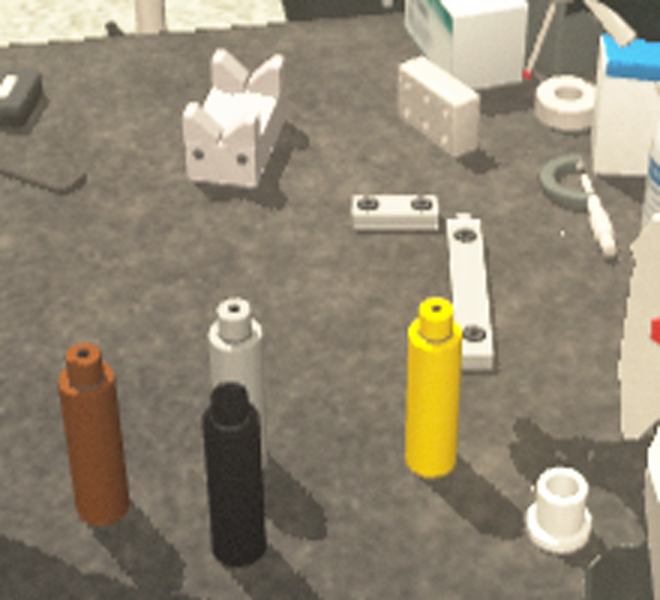

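View pics/wrist0.png

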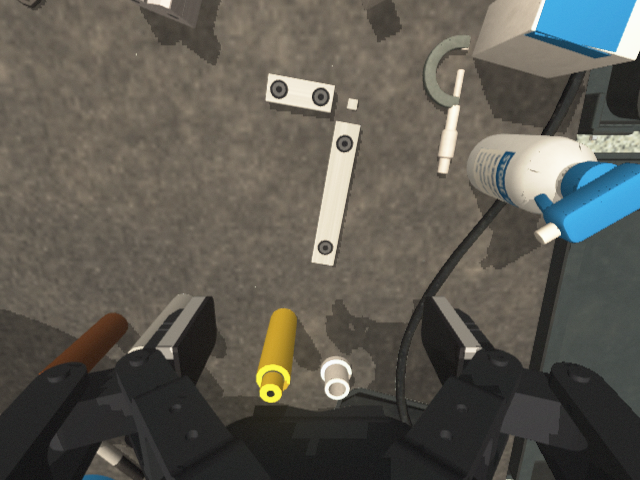

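Scene crop (2.4x): brown at full-frame pixel (268,353), black (332,355) and yellow (388,300) are look-alikes. The bare steel spindle at (315,320) is the one to take. The cradle is at (255,205), the fences at (330,230) and (365,255), and the sleeve at (441,336). The side crop agrees, with the steel spindle at about (280,310), partly behind the black one. The wrist view shows the fences well, with the yellow spindle at (277,355).

The tool can't tilt, so I'll grip the spindle high and turn it in the pads by levering it over the edge of the short fence.

Run:
```python
import numpy as np,cv2
from scipy.optimize import least_squares
D={n:np.load(f'pics/{n}0.npz') for n in ['scene','side','wrist']}
for n in D:
    W=D[n]['W'].reshape(-1,3); px=D[n]['px'].reshape(-1,3).astype(int)
    pl=W[(abs(W[:,0]-.5)<.05)&(abs(W[:,1]+.03)<.04)]; print(n,'plate z',np.nanmedian(pl[:,2]).round(4))
    m=(np.hypot(W[:,0]-.415,W[:,1]+.138)<.03)&(W[:,2]>.02)&(W[:,2]<.1)&(px.max(1)-px.min(1)<40)&(px.sum(1)>200)
    P=W[m]
    if len(P)>50:
        f=lambda p:np.hypot(P[:,0]-p[0],P[:,1]-p[1])-.016
        r=least_squares(f,[.415,-.135],loss='soft_l1',f_scale=.001); print(' spindle',r.x.round(4),len(P),np.median(abs(r.fun)).round(4))
    m=(np.hypot(W[:,0]-.415,W[:,1]+.138)<.03)&(W[:,2]>.1); 
    if m.sum()>5: print('  top z',np.percentile(W[m][:,2],[50,98]).round(4),W[m].mean(0).round(4))
    m=(np.hypot(W[:,0]-.445,W[:,1]-.21)<.09)&(W[:,2]>.02)&(W[:,2]<.1); P=W[m]
    if m.sum()>50:
        r=cv2.minAreaRect(P[:,:2].astype(np.float32)*1000); print(' cradle',r,np.percentile(P[:,2],[90,99]).round(4),len(P))
    for nm,c in (('long',(.585,0)),('short',(.555,.095)),('block',(.607,.2))):
        zz=(.006,.025) if nm!='block' else (.02,.06)
        m=(np.hypot(W[:,0]-c[0],W[:,1]-c[1])<(.1 if nm=='long' else .05))&(W[:,2]>zz[0])&(W[:,2]<zz[1]); 
        img=m.reshape(480,640).astype(np.uint8); k,l,s,ce=cv2.connectedComponentsWithStats(img)
        for i in range(1,k):
            if s[i,4]>60:
                P=W[l.ravel()==i]; print(' ',nm,cv2.minAreaRect(P[:,:2].astype(np.float32)*1000),np.median(P[:,2]).round(4),len(P))
```

```text
scene plate z 0.3375
 spindle [ 0.4171 -0.1291] 635 0.0005
  top z [0.109  0.1228] [ 0.4145 -0.1341  0.1111]
 cradle ((449.48089599609375, 214.7855987548828), (104.38322448730469, 56.14933776855469), 69.27234649658203) [0.0569 0.0603] 1246
  long ((565.4661865234375, 92.364013671875), (14.0267333984375, 42.982975006103516), 86.82196807861328) 0.0125 124
  long ((590.01806640625, 1.06884765625), (152.06752014160156, 26.537443161010742), 80.12384033203125) 0.0132 782
  short ((555.6231079101562, 101.39694213867188), (28.118301391601562, 64.29217529296875), 82.22404479980469) 0.0131 362
  block ((611.9191284179688, 212.6392822265625), (31.661251068115234, 78.04702758789062), 24.819257736206055) 0.0432 654
side plate z 0.3539
 spindle [ 0.4165 -0.1271] 242 0.0006
  top z [0.1096 0.1254] [ 0.4163 -0.1335  0.1127]
 cradle ((449.26129150390625, 217.22406005859375), (107.5064697265625, 57.04228591918945), 69.69481658935547) [0.0596 0.0641] 951
  long ((567.4465942382812, 92.04470825195312), (15.126411437988281, 37.381988525390625), 88.05891418457031) 0.0142 90
  long ((591.4887084960938, 12.
[... 338 characters left out ...]
2765
 spindle [ 0.419  -0.1281] 510 0.0002
  top z [0.103  0.1043] [ 0.4144 -0.1141  0.1027]
 cradle ((441.3634033203125, 169.58677673339844), (50.45006561279297, 16.940671920776367), 0.6631661653518677) [0.0592 0.0604] 689
  long ((569.2959594726562, 95.9714584350586), (12.709184646606445, 39.67047882080078), 80.80390167236328) 0.0141 394
  long ((592.5418701171875, 3.70599365234375), (149.75682067871094, 25.109657287597656), 80.37620544433594) 0.0139 3494
  short ((558.2989501953125, 104.21311950683594), (25.1212215423584, 64.10688018798828), 80.33193969726562) 0.0141 1902
  short ((595.3888549804688, 68.84122467041016), (20.223825454711914, 8.89783763885498), 80.18311309814453) 0.0137 141
```

Emit:
{"name": "jog_arm", "arguments": {
  "targets": [
    [[-0.5,-0.6,0,0,60],[-1.2,-1.5,0.1,0,60],[-2.2,-2.7,0.2,0,60],[-3.2,-3.9,0.4,0,60],[-4.2,-5.1,0.6,0,60],[-4.9,-6.0,0.7,0,60],[-5.14,-6.29,0.8,0,60],[-5.14,-6.29,0.8,0,60],[-5.14,-6.29,0.8,0,60]]
  ]
}}

```text
t: 1.95
position: [0.4182, -0.1284, 0.2114]
tool_rot: [0.707, 0.707, 0.0, 0.0]
ft_force: [-0.9, 0.3, 0.2]
grip_width: 0.06
gripper_force: 0.0
```

Run:
```python
from h import *
from scipy.optimize import least_squares
st=manip.state(); print(st['position'],st['tool_rot'],st['grip_width'])
s=snap('wrist'); save(s,'w1.png'); W=cloud(s).reshape(-1,3)
d=np.hypot(W[:,0]-.4175,W[:,1]+.1285)
P=W[(d<.024)&(W[:,2]>.112)&(W[:,2]<.13)]; print('stub top',len(P),P.mean(0),cv2.minEnclosingCircle(P[:,:2].astype(np.float32)))
P=W[(d<.024)&(W[:,2]>.096)&(W[:,2]<.109)]; print('shoulder',len(P),P.mean(0),cv2.minEnclosingCircle(P[:,:2].astype(np.float32)))
P=W[(d<.03)&(W[:,2]>.02)&(W[:,2]<.1)]; r=least_squares(lambda p:np.hypot(P[:,0]-p[0],P[:,1]-p[1])-.016,[.417,-.128],loss='soft_l1',f_scale=.001);print(len(P),r.x)
```

```text
[ 0.41824123 -0.12839681  0.21143129] [7.07251666e-01 7.06961816e-01 2.33764881e-04 1.31332643e-04] 0.059994289452780014
stub top 684 [ 0.41856718 -0.12675146  0.12114167] ((0.4181581735610962, -0.12790201604366302), 0.010247082449495792)
shoulder 736 [ 0.41852345 -0.12224418  0.10354518] ((0.4184003472328186, -0.12784308195114136), 0.01601403020322323)
641 [ 0.41863434 -0.12826746]
```

View pics/w1.png

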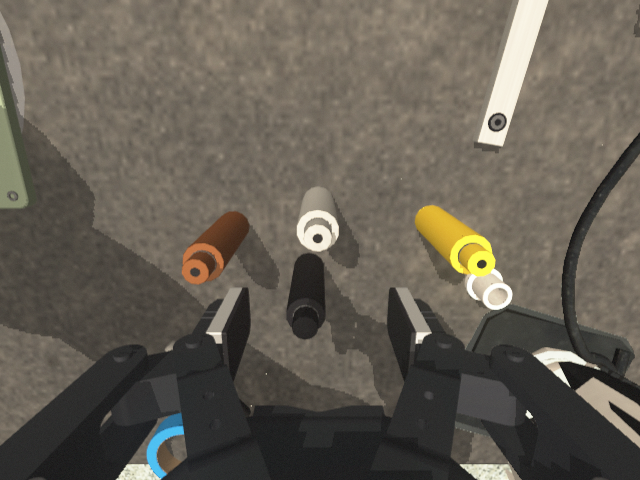

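The close view confirms the bare steel spindle at (318,228), midway between the brown one (215,250), the black one (305,300) and the yellow one (455,240). The TCP is centred over it, so I'm going down to grip high.

Emit:
{"name": "jog_arm", "arguments": {
  "targets": [
    [[0,0,0.7,0,60],[0,0,1.8,0,60],[0,0,3.0,0,60],[0,0,4.2,0,60],[0,0,5.3,0,60],[0,0,6.0,0,60],[0,0,6.25,0,60],[0,0,6.25,0,60],[0,0,6.25,0,30],[0,0,6.25,0,24],[0,0,6.25,0,24],[0,0,6.25,0,24]]
  ],
  "newtons": 22
}}

```text
t: 3.0
position: [0.4181, -0.1285, 0.0561]
tool_rot: [0.707, 0.707, 0.0, 0.001]
ft_force: [-0.7, 0.4, 9.8]
grip_width: 0.0305
gripper_force: 22.5
```

Emit:
{"name": "jog_arm", "arguments": {
  "targets": [
    [[0,0,0,0,24],[0,0,0,0,24],[0,0,0,0,24],[0,0,-0.3,0,24],[0,0,-0.8,0,24],[0,0,-0.8,0,24]]
  ]
}}

```text
t: 3.5
position: [0.4184, -0.1287, 0.0771]
tool_rot: [0.707, 0.707, 0.001, 0.001]
ft_force: [0.2, 0.5, -3.1]
grip_width: 0.0305
gripper_force: 22.7
```

Run:
```python
from h import *
st=manip.state(); print(st['position'],st['tool_rot'],st['grip_width'],st['gripper_force'],st['ft_force'])
s=snap('side'); save(s,'s2.png'); W=cloud(s).reshape(-1,3); px=s['pixels'].reshape(-1,3).astype(int)
# low part of spindle visible?
m=(np.hypot(W[:,0]-.418,W[:,1]+.128)<.03)&(px.max(1)-px.min(1)<40)&(px.sum(1)>200)&(W[:,2]<.2)&(W[:,2]>.005)
print(m.sum(),np.percentile(W[m][:,2],[1,10,50]) if m.sum() else '')
```

```text
[ 0.41836615 -0.12872037  0.07714053] [7.07178869e-01 7.07033614e-01 6.21324078e-04 1.06290400e-03] 0.030462519498609675 22.672220170497894 [ 0.23057843  0.5432494  -3.06107407]
836 [0.03114784 0.07617242 0.10890756]
```

Emit:
{"name": "jog_arm", "arguments": {
  "targets": [
    [[0.4,0.25,0,2,24],[1.2,0.8,0,4,24],[2.2,1.5,0,6,24],[3.3,2.2,0,8,24],[4.5,3.0,0,9.65,24],[5.6,3.7,0,9.65,24],[6.6,4.35,0,9.65,24],[7.3,4.8,0.2,9.65,24],[7.62,5.02,0.5,9.65,24],[7.62,5.02,0.68,9.65,24],[7.62,5.02,0.68,9.65,24]]
  ]
}}

```text
t: 4.47
position: [0.5423, 0.0613, 0.0568]
tool_rot: [0.764, 0.645, -0.001, -0.0]
ft_force: [0.3, -1.5, -2.7]
grip_width: 0.0303
gripper_force: 22.6
```

Run:
```python
from h import *
from scipy.optimize import least_squares
st=manip.state(); print(st['position'],st['tool_rot'],R.from_quat(st['tool_rot']).as_matrix().round(4).tolist(),st['grip_width'],st['gripper_force'],st['ft_force'])
c=np.array([.5938,.0857]);ex=np.array([.9858,-.1676]);ey=np.array([.1676,.9858])
d=st['position'][:2]-c; print('tcp datum',d@ex,d@ey)
for n in ['side','scene']:
    s=snap(n); save(s,n+'3.png'); W=cloud(s).reshape(-1,3); px=s['pixels'].reshape(-1,3).astype(int)
    D=W[:,:2]-c; D=np.c_[D@ex,D@ey]
    m=(np.hypot(D[:,0]+.045,D[:,1]+.032)<.03)&(px.max(1)-px.min(1)<40)&(px.sum(1)>250)&(W[:,2]<.058)&(W[:,2]>.003)
    P=D[m]; r=least_squares(lambda p:np.hypot(P[:,0]-p[0],P[:,1]-p[1])-.016,[-.045,-.032],loss='soft_l1',f_scale=.001)
    print(n,m.sum(),r.x,np.percentile(W[m][:,2],[1,5]))
```

```text
[0.54233872 0.06131531 0.05676624] [ 7.64082450e-01  6.45117706e-01 -1.02433308e-03 -3.24560308e-04] [[0.1676, 0.9858, -0.002], [0.9858, -0.1676, -0.0008], [-0.0011, -0.0018, -1.0]] 0.03034315514118263 22.57169008255005 [ 0.28692182 -1.48794775 -2.72104232]
tcp datum -0.046643653618223084 -0.03266334066204668
side 366 [-0.04827412 -0.03158783] [0.00306531 0.00336052]
scene 375 [-0.04716082 -0.03419289] [0.00406431 0.00647208]
```

Emit:
{"name": "jog_arm", "arguments": {
  "targets": [
    [[0.3,0,-0.04,0,24],[0.6,0,-0.05,0,24],[0.75,0,-0.07,0,24],[0.9,0,-0.09,0,24],[1.02,0,-0.1,0,24],[1.14,0,-0.11,0,24],[1.26,0,-0.115,0,24],[1.38,0,-0.115,0,24],[1.62,0,-0.1,0,24],[1.86,0,-0.06,0,24],[2.09,0,0,0,24],[2.09,0,0,0,24]]
  ],
  "newtons": 20
}}

```text
t: 5.57
position: [0.5521, 0.1151, 0.0578]
tool_rot: [0.764, 0.646, 0.0, -0.0]
ft_force: [0.6, -2.1, -0.6]
grip_width: 0.0304
gripper_force: 23.2
```

```bash
cat > tilt.py <<'E'
from h import *
import sys
# axis of the spindle in datum y-z plane by PCA of its points, near the tool
c=np.array([.5938,.0857]);ex=np.array([.9858,-.1676]);ey=np.array([.1676,.9858])
st=manip.state(); d=st['position'][:2]-c; print('tcp datum',(d@ex).round(4),(d@ey).round(4),st['position'][2].round(4),'F',st['ft_force'].round(1),st['grip_width'].round(4))
for n in ['side','scene']:
    s=snap(n); save(s,n+sys.argv[1]+'.png')
b=cv2.imread('pics/side%s.png'%sys.argv[1])[160:310,250:450]; a=cv2.imread('pics/scene%s.png'%sys.argv[1])[130:280,240:440]
cv2.imwrite('pics/ab%s.png'%sys.argv[1],cv2.resize(np.hstack([a,b]),(800,300),interpolation=cv2.INTER_CUBIC))
E
python3 tilt.py 4
```

```text
Traceback (most recent call last):
  File "tilt.py", line 5, in <module>
    st=manip.state(); d=st['position'][:2]-c; print('tcp datum',(d@ex).round(4),(d@ey).round(4),st['position'][2].round(4),'F',st['ft_force'].round(1),st['grip_width'].round(4))
                                                                                                                                                       ^^^^^^^^^^^^^^^^^^^^^^
AttributeError: 'float' object has no attribute 'round'
```

```bash
sed -i "s/st\['grip_width'\].round(4)/st['grip_width']/" tilt.py; python3 tilt.py 4
```

```text
tcp datum -0.046 0.022 0.0578 F [ 0.6 -2.1 -0.6] 0.03043538550884762
```

View pics/ab4.png

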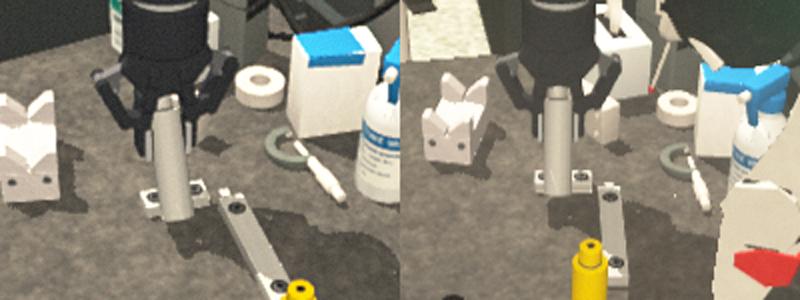

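The spindle is leaning over the short fence, with its foot at about (178,215) in the scene half and its stub at (167,103), and the contact force is small. I'll add a cylinder fit so each step gives the tilt in degrees.

```bash
cat >> tilt.py <<'E'
from scipy.optimize import least_squares
def fit(n,th0):
    s=snap(n); W=cloud(s).reshape(-1,3); px=s['pixels'].reshape(-1,3).astype(int)
    D=W[:,:2]-c; Q=np.c_[D@ex,D@ey,W[:,2]]
    m=(px.max(1)-px.min(1)<45)&(px.sum(1)>230)&(Q[:,2]>.018)&(abs(Q[:,0]-d@ex)<.0155)&(Q[:,1]>d@ey-.1)&(Q[:,1]<d@ey+.07)&(Q[:,2]<st['position'][2]+.08)
    P=Q[m]
    def f(p):
        x,y,th,yaw=p; a=np.array([np.sin(yaw)*np.sin(th),np.sin(th)*np.cos(yaw),np.cos(th)])
        v=P-np.array([x,y,st['position'][2]+.02]); return np.linalg.norm(v-np.outer(v@a,a),axis=1)-.016
    r=least_squares(f,[d@ex,d@ey,th0,0],loss='cauchy',f_scale=.0007)
    x,y,th,yaw=r.x; a=np.array([np.sin(yaw)*np.sin(th),np.sin(th)*np.cos(yaw),np.cos(th)])
    t=(P[abs(r.fun)<.002]-np.array([x,y,st['position'][2]+.02]))@a
    print(n,m.sum(),(abs(r.fun)<.0015).mean().round(2),'x,y',r.x[:2].round(4),'tilt deg',np.degrees(th).round(1),'yaw',np.degrees(yaw).round(1),'s range',np.percentile(t,[1,99]).round(4))
for n in ['side','scene']: fit(n,np.radians(float(sys.argv[2])))
E
python3 tilt.py 5 30
```

```text
tcp datum -0.046 0.021 0.0579 F [ 0.7 -0.7 -3.3] 0.030609760855588895
side 764 0.57 x,y [-0.0468  0.0159] tilt deg 28.9 yaw 0.3 s range [-0.0714  0.0305]
scene 909 0.6 x,y [-0.0463  0.0154] tilt deg 28.8 yaw -0.8 s range [-0.0739  0.0274]
```

Emit:
{"name": "jog_arm", "arguments": {
  "targets": [
    [[0.15,0,0.05,0,24],[0.3,0,0.11,0,24],[0.46,0,0.18,0,24],[0.6,0,0.26,0,24],[0.75,0,0.35,0,24],[0.88,0,0.44,0,24],[1.02,0,0.54,0,24],[1.15,0,0.66,0,24],[1.27,0,0.79,0,24],[1.27,0,0.79,0,24]]
  ]
}}

```text
t: 6.7
position: [0.5572, 0.1458, 0.0376]
tool_rot: [0.764, 0.645, 0.0, -0.0]
ft_force: [-0.0, -0.2, 1.0]
grip_width: 0.0307
gripper_force: 21.7
```

```bash
python3 tilt.py 6 55
```

```text
tcp datum -0.0461 0.0531 0.0376 F [-0.  -0.2  1. ] 0.030735330898823462
side 690 0.56 x,y [-0.047   0.0373] tilt deg 57.4 yaw -0.4 s range [-0.0657  0.0371]
scene 854 0.65 x,y [-0.0463  0.0394] tilt deg 57.0 yaw -0.5 s range [-0.0704  0.031 ]
```

Emit:
{"name": "jog_arm", "arguments": {
  "targets": [
    [[0.12,0,0.13,0,24],[0.24,0,0.27,0,24],[0.34,0,0.4,0,24],[0.44,0,0.54,0,24],[0.53,0,0.68,0,24],[0.61,0,0.83,0,24],[0.67,0,0.97,0,24],[0.69,0,1.08,0,24],[0.69,0,1.08,0,24]]
  ]
}}

```text
t: 7.65
position: [0.5601, 0.1624, 0.0108]
tool_rot: [0.764, 0.645, 0.0, -0.0]
ft_force: [0.8, 1.1, 1.4]
grip_width: 0.0306
gripper_force: 19.8
```

```bash
python3 tilt.py 7 78
```

```text
tcp datum -0.046 0.0699 0.0108 F [0.8 1.1 1.4] 0.030563948930713496
side 567 0.6 x,y [-0.0473 -0.0062] tilt deg 82.2 yaw 0.1 s range [-0.0093  0.0944]
scene 720 0.67 x,y [-0.0462  0.0161] tilt deg 82.0 yaw 0.0 s range [-0.033   0.0689]
```

View pics/ab7.png

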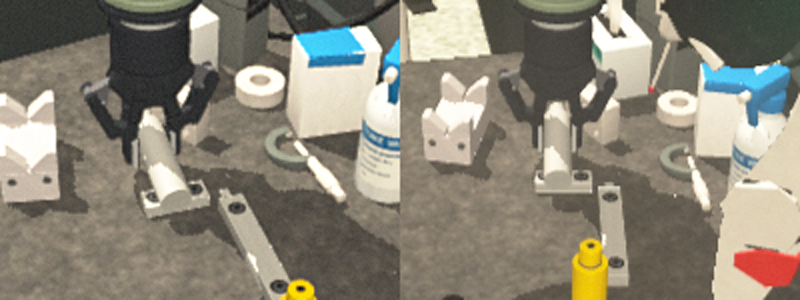

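The spindle now lies at 82° with its foot on the short fence, at about (178,190) in the scene half. I'll lift it and re-measure the cradle with the wrist camera.

Emit:
{"name": "jog_arm", "arguments": {
  "targets": [
    [[0,0,-0.2,0,24],[0,0,-0.8,0,24],[0,0,-1.8,0,24],[0,0,-2.8,0,24],[0,0,-3.6,0,24],[0,0,-4.0,0,24],[0,0,-4.0,0,24],[0,0,-4.0,0,24]]
  ],
  "newtons": 30
}}

```text
t: 8.52
position: [0.56, 0.1618, 0.1109]
tool_rot: [0.764, 0.645, -0.0, -0.0]
ft_force: [-0.4, 0.9, -3.5]
grip_width: 0.0303
gripper_force: 30.3
```

```bash
python3 tilt.py 8 82
cat > crad.py <<'E'
from h import *
import sys
from scipy.optimize import minimize
# fit the cradle outline: edges of the points above the plate, robustly
cx,cy=float(sys.argv[1]),float(sys.argv[2])
for n in sys.argv[3:]:
    s=snap(n); save(s,n+'_c.png'); W=cloud(s).reshape(-1,3)
    m=(np.hypot(W[:,0]-cx,W[:,1]-cy)<.075)&(W[:,2]>.022)&(W[:,2]<.068)
    k,l,st,ce=cv2.connectedComponentsWithStats(m.reshape(480,640).astype(np.uint8)); i=1+st[1:,4].argmax()
    P=W[l.ravel()==i]; r=cv2.minAreaRect(P[:,:2].astype(np.float32)*1000); print(n,r,len(P),np.percentile(P[:,2],[50,95,99]).round(4))
E
python3 crad.py .4495 .216 wrist scene side
```

```text
tcp datum -0.0461 0.0694 0.1109 F [-0.4  0.9 -3.5] 0.030303134483497637
side 620 0.62 x,y [-0.0477  0.012 ] tilt deg 81.2 yaw 0.2 s range [-0.0272  0.0765]
scene 799 0.68 x,y [-0.0465  0.0305] tilt deg 81.1 yaw -0.2 s range [-0.0479  0.0538]
wrist ((451.5039367675781, 217.6805877685547), (101.06553649902344, 57.46376037597656), 69.36293029785156) 18725 [0.0364 0.0597 0.0605]
scene ((449.9106750488281, 215.61569213867188), (106.65658569335938, 56.27006912231445), 69.18629455566406) 1218 [0.0384 0.0591 0.0603]
side ((449.1146545410156, 216.357421875), (109.89991760253906, 57.397682189941406), 69.46601104736328) 928 [0.041  0.062  0.0635]
```

View pics/wrist_c.png

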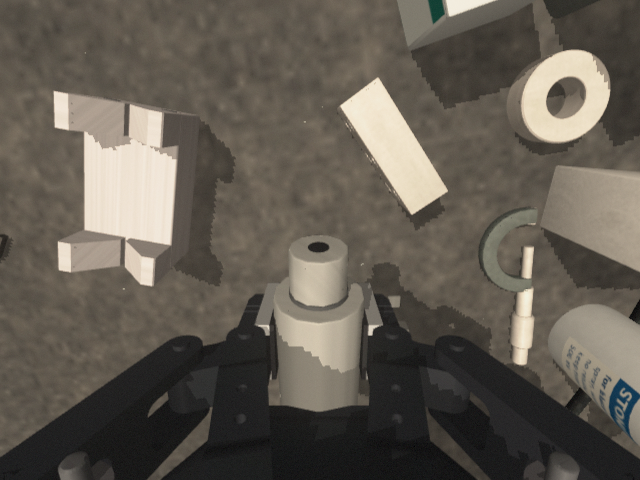

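The cradle shows at about (125,190) in the wrist view, lying with its long axis 20.6° off world y, and the spindle is held at 81°. I'm carrying it over the cradle.

Emit:
{"name": "jog_arm", "arguments": {
  "targets": [
    [[0.1,-0.3,0,1,24],[0.4,-0.9,0,3,24],[0.8,-1.7,0,5,24],[1.2,-2.6,0,7,24],[1.6,-3.4,0,9,24],[1.95,-4.1,0,10.95,24],[2.1,-4.4,0,10.95,24],[2.15,-4.53,0,10.95,24],[2.15,-4.53,0,10.95,24],[2.15,-4.53,0,10.95,24]]
  ]
}}

```text
t: 9.7
position: [0.4582, 0.2332, 0.1113]
tool_rot: [0.822, 0.569, 0.0, 0.0]
ft_force: [-0.3, 0.1, -3.0]
grip_width: 0.0305
gripper_force: 30.3
```

```bash
cat > rel.py <<'E'
from h import *
import sys
c=np.array([float(sys.argv[1]),float(sys.argv[2])]); a=np.radians(20.6); ey=np.array([np.sin(a),np.cos(a)]); ex=np.array([np.cos(a),-np.sin(a)])
st=manip.state(); d=st['position'][:2]-c; M=R.from_quat(st['tool_rot']).as_matrix()
print('tcp in cradle',(d@ex).round(4),(d@ey).round(4),st['position'][2].round(4),'tool yaw',np.degrees(np.arctan2(M[0,0],M[1,0])).round(2),'F',st['ft_force'].round(1),st['grip_width'],st['gripper_force'])
s=snap('wrist'); W=cloud(s).reshape(-1,3); save(s,sys.argv[3]+'.png'); D=W[:,:2]-c; Q=np.c_[D@ex,D@ey,W[:,2]]; np.save('pics/'+sys.argv[3]+'.npy',Q)
m=(Q[:,2]>.055)&(Q[:,2]<.063)&(abs(Q[:,0])<.04)&(abs(Q[:,1]-.041)<.012); P=Q[m]
if m.sum()>50: print('far saddle top',m.sum(),P.min(0).round(4),P.max(0).round(4))
for f in (-1,1):
    P=Q[m&(Q[:,0]*f>0)]
    if len(P)>20: print(f,np.percentile(P[:,0],[1,99]).round(4),np.percentile(P[:,1],[1,99]).round(4))
E
python3 rel.py .451 .217 r1
```

```text
tcp in cradle 0.0011 0.0177 0.1113 tool yaw 20.62 F [-0.3  0.1 -3. ] 0.030547113897056364 30.3225839138031
far saddle top 1439 [-0.028   0.0328  0.055 ] [0.0281 0.0512 0.0617]
-1 [-0.0277 -0.015 ] [0.0331 0.051 ]
1 [0.0152 0.0279] [0.0332 0.0511]
```

View pics/r1.png

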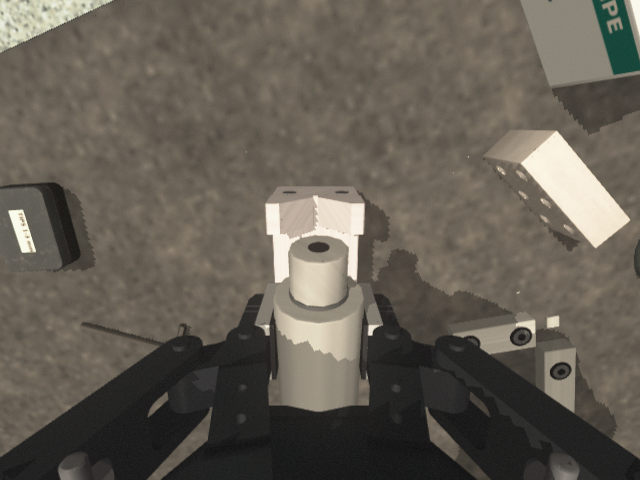

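The far saddle, at (315,205), sits centred under the spindle's axis, and the tool is lined up with the cradle. I'm lowering it; the vees will level the spindle.

Emit:
{"name": "jog_arm", "arguments": {
  "targets": [
    [[0.05,-0.04,0.3,0,24],[0.05,-0.04,0.8,0,24],[0.05,-0.04,1.4,0,24],[0.05,-0.04,1.9,0,24],[0.05,-0.04,2.3,0,24],[0.05,-0.04,2.5,0,24],[0.05,-0.04,2.6,0,24],[0.05,-0.04,2.7,0,24],[0.05,-0.04,2.8,0,24],[0.05,-0.04,2.88,0,24],[0.05,-0.04,2.95,0,24],[0.05,-0.04,2.95,0,24]]
  ],
  "newtons": 20
}}

```text
t: 10.75
position: [0.4574, 0.2357, 0.0377]
tool_rot: [0.822, 0.569, 0.001, -0.0]
ft_force: [0.4, 4.6, 2.5]
grip_width: 0.0302
gripper_force: 30.6
```

```bash
cat > lev.py <<'E'
from h import *
import sys
from scipy.optimize import least_squares
c=np.array([float(sys.argv[1]),float(sys.argv[2])]); a=np.radians(float(sys.argv[3])); ey=np.array([np.sin(a),np.cos(a)]); ex=np.array([np.cos(a),-np.sin(a)])
st=manip.state(); d=st['position'][:2]-c; print('tcp in cradle',(d@ex).round(4),(d@ey).round(4),st['position'][2].round(4),'F',st['ft_force'].round(1),st['grip_width'],st['gripper_force'])
for n in sys.argv[4:]:
    s=snap(n); save(s,n+'_l.png'); W=cloud(s).reshape(-1,3); D=W[:,:2]-c; Q=np.c_[D@ex,D@ey,W[:,2]]; px=s['pixels'].reshape(-1,3).astype(int)
    m=(Q[:,2]>.061)&(Q[:,2]<.1)&(abs(Q[:,0])<.015)&(abs(Q[:,1])<.13)&(px.max(1)-px.min(1)<50)&(px.sum(1)>230); P=Q[m]
    def f(p):
        ax=np.array([p[2],1,p[3]]);ax/=np.linalg.norm(ax); v=P-[p[0],0,p[1]]; return np.linalg.norm(v-np.outer(v@ax,ax),axis=1)-.016
    r=least_squares(f,[0,.0626,0,0],loss='cauchy',f_scale=.0007); g=P[abs(r.fun)<.0015]
    print(n,m.sum(),len(g),'x,z at mid',r.x[:2].round(4),'slopes deg',np.degrees(r.x[2:]).round(2),'y range',np.percentile(g[:,1],[.5,1,99,99.5]).round(4))
E
python3 lev.py .4514 .218 20.6 wrist scene side
```

```text
tcp in cradle -0.0007 0.0187 0.0377 F [0.4 4.6 2.5] 0.03021873820648729 30.62487781047821
wrist 12951 8424 x,z at mid [0.0001 0.0643] slopes deg [0.18 2.17] y range [-0.0054 -0.004   0.0381  0.0383]
scene 643 480 x,z at mid [-0.0007  0.0635] slopes deg [0.09 3.35] y range [-0.0694 -0.0684  0.0339  0.0351]
side 422 275 x,z at mid [-0.0021  0.067 ] slopes deg [-0.03  3.7 ] y range [-0.0686 -0.0684  0.0332  0.0343]
```

Emit:
{"name": "jog_arm", "arguments": {
  "targets": [
    [[0,0,0.04,0,24],[0,0,0.08,0,24],[0,0,0.12,0,24],[0,0,0.15,0,24],[0,0,0.15,0,24]]
  ]
}}

```text
t: 11.32
position: [0.4578, 0.2354, 0.0354]
tool_rot: [0.822, 0.569, 0.001, 0.0]
ft_force: [-4.9, -3.3, 45.2]
grip_width: 0.0302
gripper_force: 53.7
```

```bash
python3 lev.py .4514 .218 20.6 wrist scene side
```

```text
tcp in cradle -0.0001 0.0185 0.0354 F [-4.9 -3.3 45.2] 0.03018854138867972 53.684208963532
wrist 13054 9053 x,z at mid [0.0005 0.0621] slopes deg [ 0.61 -0.37] y range [-0.0054 -0.0041  0.04    0.0402]
scene 616 455 x,z at mid [-0.0004  0.0611] slopes deg [0.38 0.39] y range [-0.0678 -0.067   0.0381  0.0387]
side 399 266 x,z at mid [-0.0019  0.0645] slopes deg [0.11 0.46] y range [-0.0668 -0.0663  0.0375  0.038 ]
```

Emit:
{"name": "jog_arm", "arguments": {
  "targets": [
    [[0,0,-0.06,0,24],[0,0,-0.08,0,24],[0,0,-0.08,0,32],[0,0,-0.08,0,36],[0,0,-0.08,0,45],[0,0,-0.08,0,55],[0,0,-0.1,0,55],[0,0,-0.1,0,55]]
  ]
}}

```text
t: 12.13
position: [0.457, 0.2353, 0.0363]
tool_rot: [0.822, 0.569, -0.0, -0.0]
ft_force: [1.0, 1.0, 0.3]
grip_width: 0.0553
gripper_force: 0.0
```

```bash
python3 lev.py .4514 .218 20.6 wrist scene side
```

```text
tcp in cradle -0.0008 0.0182 0.0363 F [1.  1.  0.3] 0.05525448671912683 0.0
wrist 13129 9325 x,z at mid [-0.      0.0616] slopes deg [-0.06 -0.92] y range [-0.0069 -0.0054  0.04    0.0402]
scene 612 477 x,z at mid [-0.0007  0.0606] slopes deg [-0.01  0.09] y range [-0.0679 -0.0672  0.0363  0.0378]
side 430 282 x,z at mid [-0.0021  0.0641] slopes deg [-0.02  0.05] y range [-0.066  -0.0655  0.0399  0.0406]
```

The spindle lies level in both vees, but about 14 mm towards its plain end. I'll regrip near its centre of mass, lift it slightly, shift it along and lower it again.

Emit:
{"name": "jog_arm", "arguments": {
  "targets": [
    [[-0.3,0,-0.05,0,55],[-0.7,0,-0.05,0,55],[-1.1,0,-0.05,0,55],[-1.18,0,-0.05,0,55],[-1.18,0,-0.05,0,40],[-1.18,0,-0.05,0,24],[-1.18,0,-0.05,0,24],[-1.18,0,-0.05,0,24],[-1.18,0,-0.05,0,24],[-1.18,0,-0.05,0,24]]
  ],
  "newtons": 40
}}

```text
t: 13.12
position: [0.4468, 0.208, 0.0377]
tool_rot: [0.822, 0.569, 0.0, 0.0]
ft_force: [-1.0, -1.9, 6.0]
grip_width: 0.0301
gripper_force: 39.0
```

Emit:
{"name": "jog_arm", "arguments": {
  "targets": [
    [[0,0,-0.08,0,24],[0,0,-0.16,0,24],[0,0,-0.18,0,24],[0.15,0,-0.18,0,24],[0.35,0,-0.18,0,24],[0.5,0,-0.18,0,24],[0.58,0,-0.18,0,24],[0.58,0,-0.18,0,24],[0.58,0,-0.18,0,24]]
  ]
}}

```text
t: 13.87
position: [0.4517, 0.2213, 0.042]
tool_rot: [0.822, 0.569, -0.0, 0.0]
ft_force: [-0.2, -1.5, -3.2]
grip_width: 0.0301
gripper_force: 39.7
```

```bash
python3 lev.py .4514 .218 20.6 wrist scene side
```

```text
tcp in cradle -0.0009 0.0032 0.042 F [-0.2 -1.5 -3.2] 0.030095624810429863 39.72487807273865
wrist 20689 16743 x,z at mid [-0.      0.0656] slopes deg [-0.07 -0.24] y range [-0.0217 -0.0204  0.0539  0.0541]
scene 544 385 x,z at mid [-0.0007  0.065 ] slopes deg [ 0.17 -0.03] y range [-0.053  -0.053   0.0428  0.0443]
side 329 206 x,z at mid [-0.0021  0.0683] slopes deg [ 0.14 -0.23] y range [-0.0513 -0.0512  0.0471  0.0484]
```

Emit:
{"name": "jog_arm", "arguments": {
  "targets": [
    [[-0.03,0,0.06,0,24],[-0.03,0,0.12,0,24],[-0.03,0,0.16,0,24],[-0.03,0,0.17,0,24],[-0.03,0,0.17,0,24],[-0.03,0,0.16,0,32],[-0.03,0,0.15,0,36],[-0.03,0,0.12,0,45],[-0.03,0,0.1,0,55],[-0.03,0,0.1,0,60]]
  ]
}}

```text
t: 14.85
position: [0.4516, 0.2206, 0.0397]
tool_rot: [0.822, 0.569, 0.0, -0.0]
ft_force: [0.8, -0.0, 0.4]
grip_width: 0.0597
gripper_force: 0.0
```

Emit:
{"name": "jog_arm", "arguments": {
  "targets": [
    [[0,0,-0.5,0,75],[0,0,-1.2,0,80],[0,0,-1.9,0,80],[0,0,-2.4,0,80],[0,0,-2.6,0,80],[0,0,-2.6,0,80]]
  ]
}}

```text
t: 15.35
position: [0.4518, 0.2208, 0.1053]
tool_rot: [0.822, 0.569, 0.001, 0.0]
ft_force: [-0.1, 0.7, -0.4]
grip_width: 0.0798
gripper_force: 0.0
```

```bash
python3 lev.py .4514 .218 20.6 wrist scene side
python3 - <<'E'
from h import *
s=snap('wrist'); save(s,'w9.png'); Q=cloud(s)
c=np.array([.4514,.218]); a=np.radians(20.6); ey=np.array([np.sin(a),np.cos(a)]); ex=np.array([np.cos(a),-np.sin(a)])
D=Q[...,:2]-c; X,Y,Z=D@ex,D@ey,Q[...,2]
for y0 in (-.041,0,.041):
  for nm,z0,z1 in (('saddle',.055,.0625),('base',.026,.0375)):
    for f in (-1,1):
        m=(Z>z0)&(Z<z1)&(abs(Y-y0)<.006)&(X*f>.016)&(X*f<.04)
        if m.sum()>10: print(nm,y0,f,m.sum(),'outer x',np.percentile(X[m]*f,98).round(4))
m=(Z>.05)&(Z<.063)&(abs(X)<.028)&(abs(X)>.021)&(abs(Y)<.06); print('y ext',np.percentile(Y[m],[.5,99.5]))
E
```

```text
tcp in cradle -0.0006 0.0028 0.1053 F [-0.1  0.7 -0.4] 0.0798027860207776 0.0
wrist 11333 9758 x,z at mid [0.0001 0.0613] slopes deg [-0.11 -0.04] y range [-0.0495 -0.0489  0.0527  0.0531]
scene 598 446 x,z at mid [-0.0007  0.0606] slopes deg [-0.11  0.05] y range [-0.0544 -0.0539  0.0491  0.0507]
side 419 271 x,z at mid [-0.0023  0.0641] slopes deg [0.04 0.02] y range [-0.0537 -0.0534  0.0517  0.0539]
saddle -0.041 -1 345 outer x 0.0275
saddle -0.041 1 345 outer x 0.028
base 0 -1 275 outer x 0.0276
base 0 1 271 outer x 0.0278
saddle 0.041 -1 487 outer x 0.0277
saddle 0.041 1 487 outer x 0.0278
y ext [-0.05026108  0.04995525]
```

View pics/w9.png

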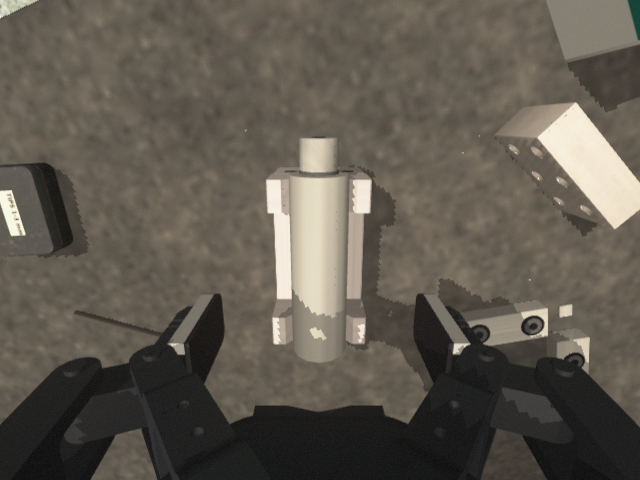

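The spindle is seated and centred, with the cradle spanning about (265–370, 165–345) and the stub pointing up at (318,155). Next I'll measure where the fingertips really are relative to the TCP, before gripping the base low.

Run:
```python
from h import *
s=snap('wrist'); st=manip.state(); M=R.from_quat(st['tool_rot']).as_matrix()
T=(cloud(s)-st['position'])@M
for lo,hi in ((140,225),(415,500)):
    A=T[285:400,lo:hi].reshape(-1,3); A=A[(A[:,2]<.03)&(A[:,2]>-.06)&(abs(A[:,0])<.03)]; print(len(A),'z',np.percentile(A[:,2],[50,95,99,100]).round(4),'x',np.percentile(A[:,0],[1,99]).round(4),'y',np.percentile(A[:,1],[1,99]).round(4))
```

```text
4214 z [-0.0378 -0.0162 -0.0123 -0.01  ] x [-0.0105  0.0132] y [-0.0524 -0.0387]
4194 z [-0.0382 -0.0168 -0.0133 -0.0105] x [-0.0105  0.0132] y [0.0404 0.054 ]
```

Emit:
{"name": "jog_arm", "arguments": {
  "targets": [
    [[-0.11,0.02,0.4,0,80],[-0.11,0.02,1.2,0,80],[-0.11,0.02,2.1,0,80],[-0.11,0.02,3.0,0,80],[-0.11,0.02,3.5,0,80],[-0.11,0.02,3.69,0,80],[-0.11,0.02,3.69,0,70],[-0.11,0.02,3.69,0,62],[-0.11,0.02,3.69,0,50],[-0.11,0.02,3.69,0,50],[-0.11,0.02,3.69,0,50],[-0.11,0.02,3.69,0,50]]
  ],
  "newtons": 40
}}

```text
t: 16.6
position: [0.451, 0.218, 0.0131]
tool_rot: [0.822, 0.569, 0.0, -0.0]
ft_force: [-3.5, -0.1, 8.6]
grip_width: 0.0553
gripper_force: 45.3
```

```bash
python3 lev.py .4514 .218 20.6 wrist
python3 - <<'E'
from h import *
s=snap('wrist'); st=manip.state(); M=R.from_quat(st['tool_rot']).as_matrix()
T=(cloud(s)-st['position'])@M; A=T.reshape(-1,3)
for f in (-1,1):
    B=A[(abs(A[:,0])<.0135)&(A[:,1]*f>.029)&(A[:,1]*f<.046)&(A[:,2]>-.05)&(A[:,2]<-.001)]
    print(len(B),np.percentile(B[:,2],[50,90,99]).round(4))
E
```

```text
tcp in cradle -0.0003 -0.0002 0.0131 F [-3.5 -0.1  8.6] 0.05525853560685 45.26148319244385
wrist 26250 19950 x,z at mid [0.0005 0.0616] slopes deg [-0.07 -0.43] y range [-0.003  -0.0014  0.053   0.0532]
1480 [-0.0338 -0.0158 -0.0097]
1792 [-0.0349 -0.0169 -0.0097]
```

Emit:
{"name": "jog_arm", "arguments": {
  "targets": [
    [[0,0,-0.1,0,50],[-0.25,0.1,-0.1,0,50],[-0.7,0.26,-0.1,-1,50],[-1.35,0.51,-0.1,-3,50],[-2.05,0.78,-0.1,-5,50],[-2.8,1.07,-0.1,-7,50],[-3.55,1.36,-0.1,-9,50],[-4.3,1.64,-0.1,-10.95,50],[-5.05,1.93,-0.1,-10.95,50],[-5.75,2.2,-0.1,-10.95,50],[-6.3,2.41,-0.1,-10.95,50],[-6.65,2.54,-0.1,-10.95,50]]
  ]
}}

```text
t: 17.7
position: [0.4519, 0.0377, 0.0149]
tool_rot: [0.765, 0.644, -0.0, 0.0]
ft_force: [-0.2, -0.1, -7.1]
grip_width: 0.0551
gripper_force: 44.8
```

```bash
cat > dat.py <<'E'
from h import *
c=np.array([.5938,.0857]);a=np.radians(9.65);ex=np.array([np.cos(a),-np.sin(a)]);ey=np.array([np.sin(a),np.cos(a)])
st=manip.state(); M=R.from_quat(st['tool_rot']).as_matrix(); d=st['position'][:2]-c
print('tcp datum mm',1000*(d@ex).round(4),1000*(d@ey).round(4),st['position'][2].round(4),'yaw err',np.degrees(np.arctan2(M[0,0],M[1,0])).round(2)-9.65,'F datum',(st['ft_force'][:2]@ex).round(1),(st['ft_force'][:2]@ey).round(1),st['ft_force'][2].round(1),'Tz',st['ft_torque'].round(2),st['grip_width'],st['gripper_force'])
s=snap('wrist'); Q=cloud(s); D=Q[...,:2]-c; X,Y,Z=D@ex*1000,D@ey*1000,Q[...,2]*1000
save(s,'d_%d.png'%int(st['t']*100))
x0,y0=1000*d@ex,1000*d@ey
m=(Z>52)&(Z<64)&(abs(X-x0)<36)&(abs(X-x0)>18)&(abs(Y-y0-41)<14)
if m.sum()>50:
    k=(abs(Y-y0-41)<7); print('far saddle x',np.percentile(X[m&k],[1,99]).round(1),'y max L/R',np.percentile(Y[m&(X<x0)],99).round(1),np.percentile(Y[m&(X>x0)],99).round(1), 'top z',np.percentile(Z[m],95).round(1))
m=(Z>9)&(Z<18)&(X>-75)&(X<-2)&(Y>-5)&(Y<28); print('short fence face y',np.percentile(Y[m],1).round(1) if m.sum()>50 else None, 'z',np.median(Z[m]).round(1) if m.any() else '')
m=(Z>9)&(Z<18)&(X>-6)&(X<28)&(Y>-60)&(Y<-12); print('long face x',np.percentile(X[m],1).round(1) if m.sum()>50 else None)
E
python3 dat.py
```

```text
tcp datum mm -131.8 -71.1 0.0149 yaw err 0.10999999999999943 F datum -0.2 -0.1 -7.1 Tz [-0.07  0.   -0.03] 0.05511095853595325 44.80039358139038
far saddle x [-158.8 -103.5] y max L/R -21.3 -21.3 top z 62.4
short fence face y -0.5 z 14.3
long face x -1.6
```

Emit:
{"name": "jog_arm", "arguments": {
  "targets": [
    [[0.02,0.15,0,0,50],[0.06,0.5,0,0,50],[0.14,1.0,0,0,50],[0.23,1.6,0,0,50],[0.32,2.2,0,0,50],[0.4,2.8,0,0,50],[0.47,3.3,0,0,50],[0.51,3.65,0,0,50],[0.52,3.8,0,0,50],[0.52,3.83,0.05,0,50],[0.52,3.83,0.1,0,50],[0.52,3.83,0.1,0,50]]
  ]
}}

```text
t: 18.75
position: [0.5488, 0.0373, 0.0131]
tool_rot: [0.764, 0.645, 0.001, 0.0]
ft_force: [0.2, 1.3, 12.7]
grip_width: 0.0555
gripper_force: 47.3
```

```bash
python3 dat.py
```

```text
tcp datum mm -36.3 -55.300000000000004 0.0131 yaw err -0.040000000000000924 F datum -0.1 1.3 12.7 Tz [ 0.23  0.28 -0.01] 0.05547827404895437 47.268351316452026
far saddle x [-63.4  -8. ] y max L/R -5.5 -5.4 top z 60.8
short fence face y -0.2 z 14.1
long face x 0.6
```

Emit:
{"name": "jog_arm", "arguments": {
  "targets": [
    [[0,0.08,-0.03,0,50],[0,0.18,-0.03,0,50],[0,0.26,-0.03,0,50],[0,0.31,-0.03,0,50],[0,0.34,-0.03,0,50],[0.06,0.34,-0.03,0,50],[0.12,0.34,-0.03,0,50],[0.17,0.34,-0.03,0,50],[0.2,0.34,-0.03,0,50],[0.23,0.34,-0.03,0,50],[0.23,0.34,-0.03,0,50]]
  ]
}}

```text
t: 19.72
position: [0.556, 0.0381, 0.0132]
tool_rot: [0.765, 0.644, -0.003, 0.0]
ft_force: [-13.1, -16.5, 12.0]
grip_width: 0.055
gripper_force: 47.3
```

```bash
python3 dat.py
```

```text
tcp datum mm -29.2 -53.3 0.0132 yaw err 0.10999999999999943 F datum -10.1 -18.5 12.0 Tz [-3.3   2.43 -0.07] 0.05501937302437094 47.323254346847534
far saddle x [-56.2  -0.8] y max L/R -3.5 -3.5 top z 60.8
short fence face y -3.6 z 14.0
long face x 5.7
```

Emit:
{"name": "jog_arm", "arguments": {
  "targets": [
    [[0,-0.03,-0.04,0,50],[0,-0.05,-0.06,0,50],[0.03,-0.05,-0.06,0,50],[0.06,-0.05,-0.06,0,50],[0.06,-0.05,-0.06,0,50]]
  ]
}}

```text
t: 20.18
position: [0.5563, 0.041, 0.0143]
tool_rot: [0.764, 0.645, -0.001, 0.0]
ft_force: [-4.2, -11.4, -2.6]
grip_width: 0.0551
gripper_force: 45.4
```

```bash
python3 dat.py
```

```text
tcp datum mm -29.5 -50.4 0.0143 yaw err 0.049999999999998934 F datum -2.2 -11.9 -2.6 Tz [-2.48  0.71  0.05] 0.05514886466462259 45.36990702152252
far saddle x [-56.4  -1.1] y max L/R -0.6 -0.5 top z 61.8
short fence face y -0.7 z 14.0
long face x 5.6
```

Emit:
{"name": "jog_arm", "arguments": {
  "targets": [
    [[0,0.05,0,0,50],[0,0.09,0,0,50],[0,0.12,0,0,50],[0,0.12,0,0,50]]
  ]
}}

```text
t: 20.57
position: [0.5566, 0.0409, 0.0141]
tool_rot: [0.764, 0.645, -0.003, -0.002]
ft_force: [-19.3, -8.7, 7.8]
grip_width: 0.0547
gripper_force: 46.7
```

```bash
python3 dat.py
```

```text
tcp datum mm -29.1 -50.4 0.0141 yaw err 0.02999999999999936 F datum -17.6 -11.8 7.8 Tz [-1.79  4.03 -0.04] 0.054712890172610974 46.65396273136139
far saddle x [-56.   -0.6] y max L/R -0.5 -0.5 top z 61.6
short fence face y -0.8 z 14.0
long face x 5.8
```

Emit:
{"name": "jog_arm", "arguments": {
  "targets": [
    [[0,-0.02,0.03,0,50],[0,-0.02,0.05,0,50],[0,-0.02,0.05,0,50],[0,-0.02,0.05,0,50]]
  ]
}}

```text
t: 20.95
position: [0.5566, 0.0408, 0.0133]
tool_rot: [0.764, 0.645, -0.003, -0.001]
ft_force: [-18.9, -9.2, 13.4]
grip_width: 0.0549
gripper_force: 47.4
```

```bash
python3 dat.py
cat > flat.py <<'E'
from h import *
c=np.array([.5938,.0857]);a=np.radians(9.65);ex=np.array([np.cos(a),-np.sin(a)]);ey=np.array([np.sin(a),np.cos(a)])
for n in ['wrist','scene','side']:
    s=snap(n); save(s,n+'_f.png'); Q=cloud(s); D=Q[...,:2]-c; X,Y,Z=D@ex*1000+28.6,D@ey*1000+50.5,Q[...,2]*1000
    o=[]
    for nm,ym,yM,z0,z1 in (('far',34,48,56,66),('near',-48,-34,56,66),('base',14,30,32,42)):
        for f in (-1,1):
            m=(Y>ym)&(Y<yM)&(X*f>21)&(X*f<26.5)&(Z>z0)&(Z<z1)
            if nm=='base': m=(Y>ym)&(Y<yM)&(X*f>18)&(X*f<26.5)&(Z>z0)&(Z<z1)
            o.append((nm,f,int(m.sum()),np.median(Z[m]).round(2) if m.sum()>3 else None))
    m=(Z>-6)&(Z<6)&(X>-90)&(X<-50)&(abs(Y)<60); print(n,o,'plate',np.median(Z[m]).round(2) if m.any() else None)
    m=(abs(X)<4)&(Z>72)&(Z<86)&(abs(Y)<50)
    if m.sum()>10: print('  spindle crest z',np.polyfit(Y[m],Z[m],1).round(4),'rng',np.percentile(Y[m],[1,99]).round(0))
E
python3 flat.py
```

```text
tcp datum mm -29.1 -50.5 0.0133 yaw err 0.049999999999998934 F datum -17.0 -12.3 13.4 Tz [-1.93  3.73 -0.01] 0.054928257892795526 47.44227111339569
far saddle x [-56.1  -0.6] y max L/R -0.6 -0.6 top z 60.8
short fence face y -0.8 z 14.1
long face x 5.5
wrist [('far', -1, 880, np.float64(60.04)), ('far', 1, 884, np.float64(59.99)), ('near', -1, 0, None), ('near', 1, 0, None), ('base', -1, 295, np.float64(36.1)), ('base', 1, 295, np.float64(35.99))] plate -0.29
  spindle crest z [5.0000e-04 7.7395e+01] rng [ 1. 50.]
scene [('far', -1, 3, None), ('far', 1, 0, None), ('near', -1, 16, np.float64(59.18)), ('near', 1, 17, np.float64(59.41)), ('base', -1, 1, None), ('base', 1, 0, None)] plate -0.68
  spindle crest z [2.28000e-02 7.75037e+01] rng [-50.  -1.]
side [('far', -1, 0, None), ('far', 1, 0, None), ('near', -1, 10, np.float64(62.08)), ('near', 1, 11, np.float64(61.8)), ('base', -1, 18, np.float64(38.54)), ('base', 1, 18, np.float64(38.1))] plate 2.36
  spindle crest z [2.07000e-02 7.99154e+01] rng [-50.   3.]
```

The cradle reads flat (saddles 60.0 mm, base 36.0 mm, level). Plate friction could be imitating fence contact, so I'll unload it briefly while still pushing to check.

Emit:
{"name": "jog_arm", "arguments": {
  "targets": [
    [[0,0,-0.06,0,50],[0,0,-0.1,0,50],[0,0.02,-0.12,0,50],[0.03,0.04,-0.12,0,50],[0.03,0.04,-0.12,0,50]]
  ]
}}

```text
t: 21.57
position: [0.5567, 0.0411, 0.015]
tool_rot: [0.764, 0.645, -0.004, -0.002]
ft_force: [-16.9, -11.3, -9.4]
grip_width: 0.055
gripper_force: 47.5
```

```bash
python3 dat.py
```

```text
tcp datum mm -29.1 -50.2 0.015 yaw err 0.02999999999999936 F datum -14.7 -14.0 -9.4 Tz [-2.55  3.71  0.2 ] 0.05497436423269597 47.4799507856369
far saddle x [-55.8  -0.4] y max L/R -0.0 -0.0 top z 61.9
short fence face y -0.7 z 14.0
long face x 5.6
```

With the plate unloaded (−9.4 N carries the weight), 15 N and 14 N remain on the two fences and nothing moves on. Both contacts are real, so I'll set it back down flat.

Emit:
{"name": "jog_arm", "arguments": {
  "targets": [
    [[0,0,0.05,0,50],[0,0,0.09,0,50],[0,0,0.12,0,50],[0,0,0.12,0,50],[0,0,0.12,0,50],[0,0,0.12,0,50]]
  ]
}}

```text
t: 22.12
position: [0.5567, 0.0409, 0.0134]
tool_rot: [0.764, 0.645, -0.004, -0.002]
ft_force: [-26.3, -12.7, 22.4]
grip_width: 0.0552
gripper_force: 51.4
```

```bash
python3 dat.py; python3 flat.py
python3 - <<'E'
import cv2,numpy as np
a=cv2.imread('pics/scene_f.png')[130:280,240:440]; b=cv2.imread('pics/wrist_f.png')
cv2.imwrite('pics/fin.png',np.vstack([cv2.resize(a,(400,300)),cv2.resize(b,(400,300))]))
E
```

```text
tcp datum mm -29.1 -50.4 0.0134 yaw err 0.03999999999999915 F datum -23.8 -16.9 22.4 Tz [-2.43  5.29  0.24] 0.05517110423770755 51.412843465805054
far saddle x [-56.   -0.5] y max L/R -0.6 -0.6 top z 60.9
short fence face y -0.8 z 14.0
long face x 5.6
wrist [('far', -1, 889, np.float64(60.15)), ('far', 1, 870, np.float64(59.95)), ('near', -1, 0, None), ('near', 1, 0, None), ('base', -1, 300, np.float64(36.16)), ('base', 1, 281, np.float64(35.94))] plate -0.31
  spindle crest z [1.40000e-03 7.74166e+01] rng [ 1. 50.]
scene [('far', -1, 4, np.float64(59.7)), ('far', 1, 0, None), ('near', -1, 16, np.float64(59.51)), ('near', 1, 16, np.float64(59.38)), ('base', -1, 1, None), ('base', 1, 0, None)] plate -0.57
  spindle crest z [-2.00000e-04  7.73673e+01] rng [-49.  -1.]
side [('far', -1, 0, None), ('far', 1, 0, None), ('near', -1, 8, np.float64(63.26)), ('near', 1, 13, np.float64(62.09)), ('base', -1, 17, np.float64(39.01)), ('base', 1, 18, np.float64(37.95))] plate 2.32
  spindle crest z [2.26000e-02 7.99741e+01] rng [-49.   4.]
```

View pics/fin.png

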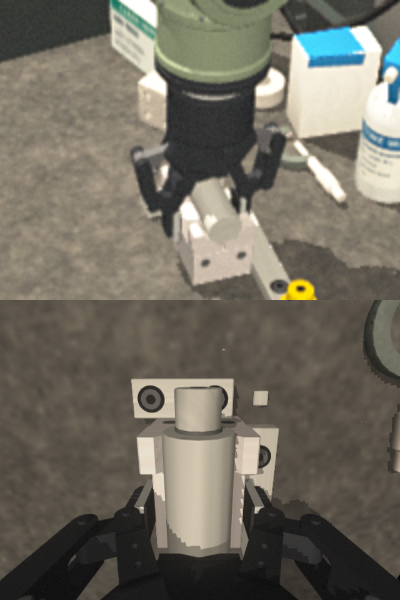

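Emit:
{"name": "jog_arm", "arguments": {
  "targets": [
    [[0,-0.04,-0.03,0,50],[0.02,-0.06,-0.04,0,50],[0.02,-0.06,-0.04,0,50],[0.02,-0.06,-0.04,0,50]]
  ]
}}

```text
t: 22.65
position: [0.5567, 0.041, 0.0138]
tool_rot: [0.764, 0.645, -0.003, -0.001]
ft_force: [-12.2, -16.2, 0.6]
grip_width: 0.055
gripper_force: 48.7
```

```bash
python3 dat.py; python3 flat.py | grep -A1 wrist
```

```text
tcp datum mm -29.1 -50.3 0.0138 yaw err 0.07000000000000028 F datum -9.3 -18.0 0.6 Tz [-3.35  2.92  0.32] 0.055032033997314024 48.74134361743927
far saddle x [-56.   -0.6] y max L/R -0.4 -0.4 top z 61.0
short fence face y -0.8 z 14.1
long face x 5.6
wrist [('far', -1, 884, np.float64(60.27)), ('far', 1, 884, np.float64(59.98)), ('near', -1, 0, None), ('near', 1, 0, None), ('base', -1, 318, np.float64(36.34)), ('base', 1, 286, np.float64(36.17))] plate -0.28
  spindle crest z [-4.1000e-03  7.7735e+01] rng [ 1. 50.]
```

Emit:
{"name": "jog_arm", "arguments": {
  "targets": [
    [[0,0,0.015,0,50],[0,0,0.025,0,50],[0,0,0.025,0,50],[0,0,0.025,0,50]]
  ]
}}

```text
t: 23.18
position: [0.5566, 0.0409, 0.0134]
tool_rot: [0.764, 0.645, -0.003, -0.0]
ft_force: [-14.8, -17.5, 6.7]
grip_width: 0.0554
gripper_force: 49.5
```

```bash
python3 dat.py; python3 flat.py | grep -A1 wrist; python3 -c "
from plant import manip
s=manip.state(); print(s['ft_force'],s['t']); print(manip.sign_off())"
```

```text
tcp datum mm -29.1 -50.4 0.0134 yaw err 0.07000000000000028 F datum -11.7 -19.8 6.7 Tz [-3.27  3.27  0.36] 0.0554008569642399 49.49246406555176
far saddle x [-56.   -0.5] y max L/R -0.6 -0.6 top z 60.9
short fence face y -0.8 z 14.0
long face x 5.7
wrist [('far', -1, 878, np.float64(60.16)), ('far', 1, 897, np.float64(59.96)), ('near', -1, 0, None), ('near', 1, 0, None), ('base', -1, 299, np.float64(36.16)), ('base', 1, 274, np.float64(36.01))] plate -0.28
  spindle crest z [3.00000e-04 7.74656e+01] rng [ 1. 50.]
[-16.34696399 -17.61206683   6.05099882] 23.3833
the job is handed in; nothing more can be done
None
```

The job is handed in at 23.4 s: the spindle lies in both vees, released, and the gripper is still holding the loaded cradle flat on the plate, pressed against the long fence (about 12 N) and the short fence (about 20 N); the grader's verdict is not shown.

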